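Set the end stop of a cutting jig four clicks out

TASK

Set the end stop of the jig for the next cut with its dial: first turn the dial anticlockwise all the way back to its zero stop, then turn it clockwise exactly four clicks and leave it there, resting in that notch. Work by the dial alone: do not push the end stop itself, and leave the wooden offcut lying on the jig where it is.

Things in the scene. Friction and masses are not known exactly. Their poses are not given: they have to be found in the camera images.
- stop_jig: Fixed jig: aluminium plate 120 x 290 x 12 mm with a plywood fence (top 48 mm up) on its far edge and, at its right end (-y), a grey gear housing 92 x 92 mm, top 46 mm above the table, with the dial in its middle. Origin: on the table under the plate's middle; x across the plate to the fence, y along it away from the housing, z up. The dial's upright axis is at x = 0, y = -85 mm.
- dial (a joint): Dial angle, rad: 0 at its hard zero stop (also a notch), growing clockwise seen from above, to a far stop at 3.49. A notch every 20 degrees (0.349 rad) is one click; starts in the 2nd, 3rd or 4th notch from zero. Between notches it resists with up to 0.15 N m, then snaps on; let go, it settles in the nearest notch. Four clicks: 1.396 rad. Each click moves the end stop 2 mm.
- dial_grip (a point): On the dial's axis, 78 mm above the table. The dial: black disc 52 mm wide (48 to 54 mm above the table) with an upright grip bar 51 mm long, 15 mm thick, 54 to 90 mm above the table. Turns with the dial: x along the bar to its round nose with the white line (pointer), flat sides face +y and -y. At zero the nose is at the long tick, 40 degrees anticlockwise of the jig's x; short ticks are clicks.
- end_stop: Steel end stop moved by the dial: an upright plate 50 x 10 x 30 mm (top 46 mm above the table) on a toothed bar that comes out of the housing along the jig's y. Origin: in the plate's 10 mm thickness, 30 mm above the table, at jig y = -12 mm with the dial at zero, -4 mm after four clicks.
- offcut_block_2: Wooden offcut 57 x 69 x 18 mm lying loose on the jig's base plate, clear of the end stop. Origin: middle of its underside.

How it is judged (in metres and radians):
On the way:
1. the dial is turned back to its zero stop (value of joint dial below 0.12 rad), for 0.2 s.
At the end, for the whole second after the job is handed in: The dial rests in the fourth notch clockwise from its zero stop (1.396 rad, within about 0.1 rad), not moving (value of joint dial between 1.29 and 1.5 rad and velocity of joint dial between -0.05 and 0.05 rad/s); the robot touches nothing.
It fails at once if the end stop is pushed by the robot (over 3 N) (contact force between any of the fingers, the arm and end_stop above 3 N).
It fails at once if the offcut on the jig is shifted by more than 20 mm (distance of offcut_block_2 from where it was at the start of the episode above 0.02 m).
It also fails if it takes over 40 s, if anything falls off the work surface, if the arm or the gripper's body presses on something with over 40 N, if the wrist force passes 120 N, or if a joint passes its speed limit or range.

ROBOT

A 7-joint arm with a two-finger parallel gripper is mounted at the origin on a cart in front of the work surface, level with it; the furniture and walls round the work are solid. World frame = base frame: x ahead of the robot, y to its left, z up, the work surface at z = 0. Lengths are in mm, angles in rad, forces in N, time in s.
With the tool pointing down it reaches from about 425 to 975 mm from the base axis. Payload 16.7 kg.
Tool frame: the origin (TCP) lies at the very end of the fingers, on their centre line; the grasp point (between the pads) lies 19 mm behind it (env.hold_point_z is the distance from the TCP to the grasp point, in mm); z points along the fingers, y is the line along which they close (so a half turn about z gives the same grasp; the last joint's range is limited). The gripper opens to 85 mm and grips with 20 to 120 N. Pads are 22 mm wide; open, the fingers measure 114 mm over their backs; the gripper's body (76 mm by 85 mm) begins 54 mm behind the grasp point. The pads swing forward as they close: fully open they stand 13 mm farther back than shut.
Start: joints at [1.071, 0.426, 0.074, 1.606, -0.034, 1.111, -0.067], TCP at [231.93, -633.865, 231.302] pointing down, gripper open.
Joint ranges: [-2.85, 2.85], [-0.5, 2.14], [-1.23, 1.37], [0.21, 2.46], [-1.02, 4.16], [0.16, 2.05], [-2.73, 2.73]. Speed limits (rad/s): [1.89, 1.89, 2.39, 2.39, 3.01, 3.01, 3.01].

INTERFACE

Orientations are given as a unit quaternion [w, x, y, z].
In Python, from workcell import env gives the robot as it stands.
- The arm moves only by the tool send_rows, never from a script. Its argument "increments" is one flat list of numbers, 7 for each row, row after row: the shift along the tool's x, y, z scaled (see below), then the turn, a rotation vector about the tool's x, y, z scaled (see below), then the finger opening in mm, from 0 to 85.4. In form: [tx, ty, tz, wx, wy, wz, grip, tx, ty, tz, wx, wy, wz, grip, ...]. A call has 1 to 12 rows; each row is the pose to reach, as a shift and turn from the pose commanded when the call began, along the tool's axes at that moment; what a row does not reach only later rows make up. The controller multiplies each number of a shift by 0.3 m and each number of a turn by 60 degrees. A row lasts 1/8 s, in which the tool goes at most 62.5 mm and 10.7 degrees, less where a joint would pass 70% of its speed; a pose out of reach is approached as far as the arm can. A call with a number of a shift or a turn outside -1 to 1 is refused whole. A call with a gripper value outside its range is refused whole. The fingers move at their own pace and stop on an object; "squeeze" is the grip in N (left out, the last holds). Time passes only in rows, so rows that repeat a pose let the fingers close. It gives the time, the measured TCP pose, the force, the opening and the grip force at its end, in the units of the state.
- env.state(): the state, without advancing time (a new reading comes with each control period).
- env.get_image(name): name is "side" or "top" or "wrist"; returns a dict with "frame" (420x560x3 uint8, red, green, blue), "fx", "fy", "cx", "cy" (pixels), "camera_from_world" (4x4, takes a point from world to camera coordinates). Camera axes: x right, y up, looking along -z (the intrinsics and any distortion apply to the point x, -y, -z); pixel columns grow to the right and rows downward; lengths in mm; the calibration is good to about 2 mm. The wrist camera is an equidistant fisheye: a pixel r from the principal point sees the ray r / f radians off the axis. A picture is of the moment at which its call begins. There is no depth.
- env.sign_off(): hands the job in; it is judged then, once.
The state is a dict: "clock": time; "joint_positions": joint angles; "joint_vel": joint speeds; "joint_torque": joint torques, N m; "tool_pos": TCP position; "tcp_rot": TCP orientation; "ft_force": force on the tool from outside, world axes, zero at the start; "wrist_torque": the same for the moment, N m; "gripper_width": finger opening in mm; "grip_force": force on a finger pad.
Only numpy, scipy, OpenCV 4.12 (cv2) and the standard library are available. Lean on these libraries where they do the work, as an engineer would, in place of code of your own. Each camera call takes 0.05 s, during which the arm holds its last target. There are 200 camera calls.

## Working session

There is one attempt and no reset: what is moved stays moved. The work goes in short steps, Python scripts to look and compute and a tool call to move; the robot and the scene stay as the last step left them, time stands still between calls to the robot, and variables do not carry over. Pictures are saved under pics/ and viewed, at most 10 in all, crops included, and the job is handed in when it is done.

Besides the shell and the picture viewer there is one more tool, called after "Emit:" by a JSON object that holds its "api" and its "payload". send_rows: Moves the arm, as the interface text tells. Shifts and turns lie within -1 to 1; 1 stands for 0.3 m of shift or 60 degrees of turn. Its arguments: {"type":"object","properties":{"increments":{"type":"array"},"squeeze":{"type":"number"}},"required":["increments"]}

```bash
mkdir -p pics; cat > h.py <<'E'
import numpy as np, cv2
from workcell import env
def shot(n,f):
    d=env.get_image(n); cv2.imwrite(f'pics/{f}.png',d['frame'][:,:,::-1]); np.save(f'pics/{f}.npy',d,allow_pickle=True); return d
def load(f): return np.load(f'pics/{f}.npy',allow_pickle=True).item()
def cast(d,u,v,z):
    T=np.array(d['camera_from_world']); R=T[:3,:3]; c=-R.T@T[:3,3]
    r=R.T@np.array([(u-d['cx'])/d['fx'],-(v-d['cy'])/d['fy'],-1]); return c+r*(z-c[2])/r[2]
E
python3 - <<'E'
from h import *
a=shot('top','top0');b=shot('side','side0')
im=np.hstack([a['frame'],b['frame']])[:,:,::-1]
cv2.imwrite('pics/both.png',cv2.resize(im,(800,300)))
print(env.state()); print({k:v for k,v in a.items() if k!='frame'})
E
```

```text
{'clock': 0.1, 'joint_positions': array([ 1.07049334,  0.42665798,  0.07385717,  1.60652961, -0.03408214,
        1.11079094, -0.06711049]), 'joint_vel': array([-0.00023866, -0.00182086,  0.00263467, -0.00181133, -0.00012685,
        0.00099948, -0.00077087]), 'joint_torque': array([ 6.09567665e-03, -9.51557779e+01,  3.76991674e+00, -4.64408576e+01,
        1.93609949e-02,  6.47813897e-03, -1.58641637e-05]), 'tool_pos': array([ 231.81122166, -633.56628493,  230.69431483]), 'tcp_rot': array([-5.44347074e-04,  9.84659677e-01,  1.74484966e-01, -1.45086962e-04]), 'ft_force': array([-0.44300687,  0.94997275, -1.28261567]), 'wrist_torque': array([-0.02120589,  0.04814279,  0.00123356]), 'grip_force': 0.0, 'gripper_width': 85.42396631570269}
{'fx': 448.3033282657099, 'fy': 448.3033282657099, 'cx': 268.4090924585791, 'cy': 212.52889270625104, 'camera_from_world': array([[-1.02533538e-01, -9.94729521e-01, -2.31706671e-04,
        -1.51845777e+01],
       [ 9.68214984e-01, -9.98539215e-02,  2.29322783e-01,
        -5.85337338e+02],
       [-2.28137279e-01,  2.32889345e-02,  9.73350403e-01,
        -8.03951375e+02],
       [ 0.00000000e+00,  0.00000000e+00,  0.00000000e+00,
         1.00000000e+00]])}
```

View pics/top0.png

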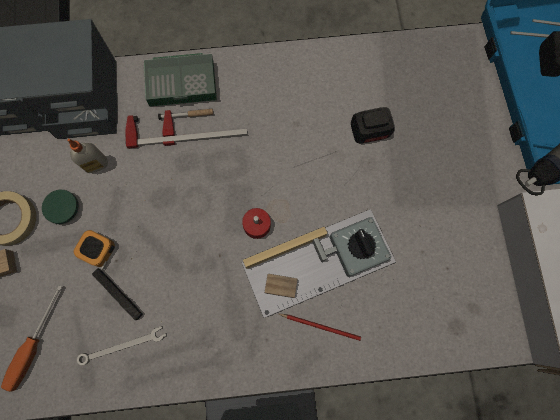

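The jig is around (320,263), with the dial at about (361,243) and the offcut at (281,286). I'll zoom in on it.

```bash
python3 - <<'E'
from h import *
a=load('top0')['frame'][200:325,235:405,::-1]
cv2.imwrite('pics/c1.png',cv2.resize(a,None,fx=4.7,fy=4.7,interpolation=cv2.INTER_CUBIC))
E
```

```text
(no output)
```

View pics/c1.png

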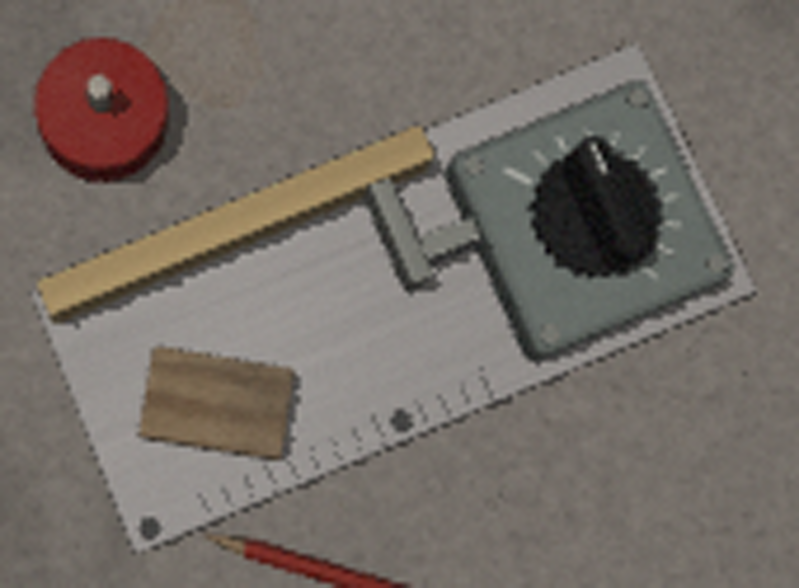

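View pics/side0.png

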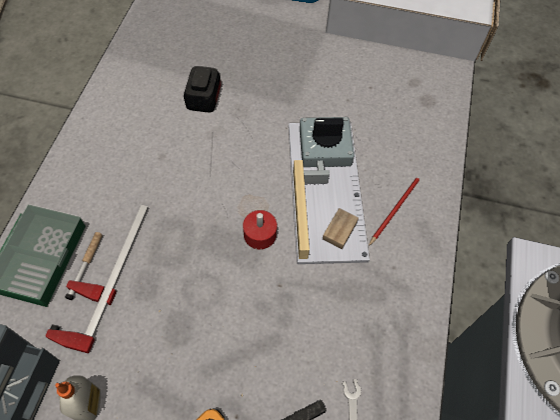

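The side view shows the same layout, with the dial at (328,130). In the top crop, the plate corners are (38,285), (635,45), (755,290) and (138,550). The disc centre is at (598,207), and the white line runs from (592,138) to (604,172).

```bash
python3 - <<'E'
from h import *
d=load('top0')
P=lambda u,v,z:cast(d,u/4.7+235-.4,v/4.7+200-.4,z)
C=[P(*p,12) for p in [(38,285),(635,45),(755,290),(138,550)]]
for c in C: print(c.round(1))
m=np.mean(C,0); ey=(C[0]-C[1]+C[3]-C[2])[:2]; print(np.linalg.norm(ey)/2); ey/=np.linalg.norm(ey); ex=np.array([ey[1],-ey[0]])
print('mid',m,'ex',ex,'yaw',np.degrees(np.arctan2(ex[1],ex[0])))
ax=m[:2]-85*ey; print('axis',ax,'disc',P(598,207,54))
a,b=P(592,138,90),P(604,172,90)
print('line',a,b); v=a[:2]-ax; print('nose ang rel jig deg',np.degrees(np.arctan2(v[1],v[0])-np.arctan2(ex[1],ex[0])))
v=(a-b);print(np.degrees(np.arctan2(v[1],v[0])))
from scipy.spatial.transform import Rotation as R
s=env.state();q=s['tcp_rot'];print(R.from_quat(np.r_[q[1:],q[0]]).as_matrix().round(4))
E
```

```text
[500.5 -14.6  12. ]
[ 579.4 -286.5   12. ]
[ 466.8 -321.1   12. ]
[385.6 -46.2  12. ]
284.88114879330215
mid [ 483.06298818 -167.09792738   12.        ] ex [0.95976461 0.28080578] yaw 16.30830212199773
axis [ 506.93147958 -248.67791952] disc [ 503.48150267 -249.87488818   54.        ]
line [ 526.24019785 -243.53432636   90.        ] [ 512.10078553 -246.22639944   90.        ]
nose ang rel jig deg -1.3918413784028594
10.779807518894895
[[ 9.391e-01  3.436e-01 -5.000e-04]
 [ 3.436e-01 -9.391e-01  1.000e-03]
 [-1.000e-04 -1.100e-03 -1.000e+00]]
```

Emit:
{"api": "send_rows", "payload": {"increments": [0.2,-0.13,0,0,0,0,60,0.4,-0.26,0,0,0,0,60,0.6,-0.4,0,0,0,0,60,0.8,-0.53,0,0,0,0,60,0.96,-0.66,0,0,0,0,60,0.96,-0.66,0,0,0,0,60,0.96,-0.66,0,0,0,0,60]}}

```text
clock: 0.98
tool_pos: [436.1, -346.1, 231.2]
tcp_rot: [-0.0, 0.984, 0.177, 0.0]
ft_force: [-0.3, -0.4, 0.5]
gripper_width: 60.0
grip_force: 0.0
```

Emit:
{"api": "send_rows", "payload": {"increments": [0.16,-0.11,0,0,0,0.06,60,0.33,-0.22,0,0,0,0.06,60,0.33,-0.22,0.15,0,0,0.06,60,0.33,-0.22,0.3,0,0,0.06,60,0.33,-0.22,0.3,0,0,0.06,60,0.33,-0.22,0.3,0,0,0.06,60]}}

```text
clock: 1.72
tool_pos: [505.0, -253.9, 142.7]
tcp_rot: [0.0, 0.99, 0.143, 0.0]
ft_force: [-0.3, -0.3, 0.2]
gripper_width: 59.8
grip_force: 0.0
```

```bash
python3 - <<'E'
from h import *
s=env.state();print(s['clock'],s['tool_pos'],s['tcp_rot'],s['joint_positions'])
d=shot('wrist','w1');print(d['fx'],d['cx'],d['cy'],np.array(d['camera_from_world']).round(3))
E
```

```text
1.725 [ 505.03301073 -253.94997262  142.71777482] [2.99415830e-04 9.89732615e-01 1.42930351e-01 4.18899232e-04] [ 0.46018854  0.35055955 -0.13186516  1.93169532  0.05970625  0.86200155
 -0.98653878]
325.19226210127806 273.3117450517297 211.18843703640204 [[ 2.83000e-01 -9.59000e-01  1.00000e-03 -3.85231e+02]
 [ 9.12000e-01  2.69000e-01 -3.10000e-01 -3.79124e+02]
 [ 2.97000e-01  8.90000e-02  9.51000e-01 -4.23826e+02]
 [ 0.00000e+00  0.00000e+00  0.00000e+00  1.00000e+00]]
```

View pics/w1.png

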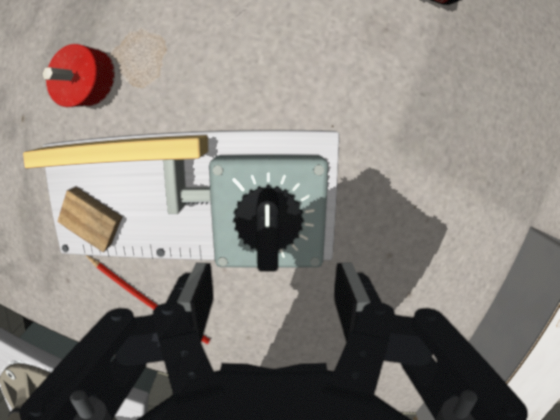

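The nose is vertical in the wrist view at (268,205), two ticks from the long tick at (238,185). So it starts in notch 2, and the bar is aligned with the tool. I'll refine the axis from the disc and bar.

```bash
python3 - <<'E'
from h import *
d=load('w1');T=np.array(d['camera_from_world']);R=T[:3,:3];c=-R.T@T[:3,3]
def P(u,v,z):
    x,y=u-d['cx'],v-d['cy'];r=np.hypot(x,y);t=r/d['fx']
    w=R.T@np.array([np.sin(t)*x/r,-np.sin(t)*y/r,-np.cos(t)]);return (c+w*(z-c[2])/w[2]).round(1)
g=(d['frame'].max(2)<45)[186:275,225:312]
print('disc L/R at row 218', [P(u,218,54) for u in (233,303)])
print('line',P(267,204,90),P(268,228,90)); print('tail',P(258,269,80),P(278,269,80))
for z,p in [(46,(211,158)),(46,(326,156)),(46,(325,267)),(46,(213,267))]: print(P(*p,z))
E
```

```text
disc L/R at row 218 [array([ 494.3, -223.8,   54. ]), array([ 509.4, -274.8,   54. ])]
line [ 522.9 -243.1   90. ] [ 507.5 -248.2   90. ]
tail [ 471.5 -251.    80. ] [ 475.6 -264.7   80. ]
[ 532.8 -195.6   46. ]
[ 558.5 -277.9   46. ]
[ 470.7 -307.9   46. ]
[ 444.  -217.7   46. ]
```

Emit:
{"api": "send_rows", "payload": {"increments": [0,-0.017,0.1,0,0,0,60,0,-0.017,0.2,0,0,0,60,0,-0.017,0.27,0,0,0,60,0,-0.017,0.27,0,0,0,60,0,-0.017,0.27,0,0,0,30,0,-0.017,0.27,0,0,0,10,0,-0.017,0.27,0,0,0,5,0,-0.017,0.27,0,0,0,5,0,-0.017,0.27,0,0,0,5], "squeeze": 40}}

```text
clock: 2.9
tool_pos: [504.3, -249.6, 61.8]
tcp_rot: [0.001, 0.99, 0.143, 0.001]
ft_force: [1.1, -5.3, 7.3]
gripper_width: 14.5
grip_force: 42.0
```

Emit:
{"api": "send_rows", "payload": {"increments": [0,0,0,0,0,-0.1,5,0,0,0,0,0,-0.2,5,0,0,0,0,0,-0.3,5,0,0,0,0,0,-0.4,5,0,0,0,0,0,-0.5,5,0,0,0,0,0,-0.6,5,0,0,0,0,0,-0.68,5,0,0,0,0,0,-0.68,5,0,0,0,0,0,-0.68,5]}}

```text
clock: 4.03
tool_pos: [502.8, -247.8, 61.7]
tcp_rot: [-0.0, 0.878, 0.479, -0.0]
ft_force: [-10.2, 6.8, 21.4]
gripper_width: 14.5
grip_force: 44.7
```

```bash
python3 - <<'E'
from h import *
s=env.state();q=s['tcp_rot'];print(s['clock'],s['tool_pos'],np.degrees(2*np.arctan2(q[2],q[1])),s['ft_force'],s['wrist_torque'],s['joint_positions'])
d=shot('wrist','w2');shot('top','top2')
E
```

```text
4.025 [ 502.81249677 -247.81417969   61.65229836] 57.2428100700103 [-10.21174822   6.80942617  21.38320582] [ 1.40186929  2.22990189 -0.72303941] [ 0.58360343  0.47040946 -0.29858909  1.98344449  0.20449837  0.71674896
 -0.41107289]
```

View pics/w2.png

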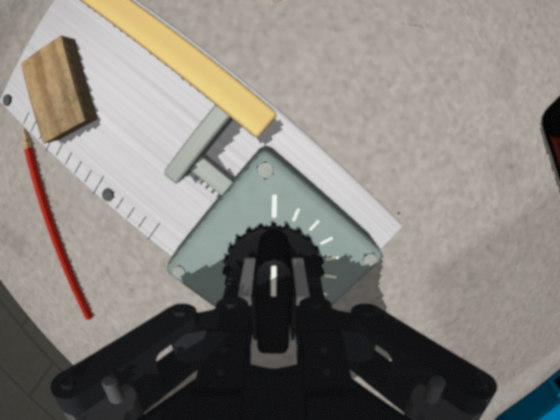

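The nose is on the long tick at (274,205), and a 0.7 N m reaction shows it is against the zero stop. Next I'll turn it clockwise 80°.

Emit:
{"api": "send_rows", "payload": {"increments": [0,0,0,0,0,0.1,5,0,0,0,0,0,0.2,5,0,0,0,0,0,0.3,5,0,0,0,0,0,0.4,5,0,0,0,0,0,0.5,5,0,0,0,0,0,0.6,5,0,0,0,0,0,0.67,5,0,0,0,0,0,0.67,5]}}

```text
clock: 5.12
tool_pos: [504.3, -249.7, 61.7]
tcp_rot: [0.001, 0.989, 0.148, 0.001]
ft_force: [0.5, -7.0, 5.7]
gripper_width: 14.3
grip_force: 41.9
```

Emit:
{"api": "send_rows", "payload": {"increments": [0,0,0,0,0,0.1,5,0,0,0,0,0,0.2,5,0,0,0,0,0,0.3,5,0,0,0,0,0,0.4,5,0,0,0,0,0,0.5,5,0,0,0,0,0,0.6,5,0,0,0,0,0,0.66,5,0,0,0,0,0,0.66,5,0,0,0,0,0,0.66,5]}}

```text
clock: 6.25
tool_pos: [504.2, -252.1, 61.8]
tcp_rot: [0.002, 0.981, -0.196, 0.002]
ft_force: [2.0, -20.3, 0.4]
gripper_width: 14.6
grip_force: 41.1
```

```bash
python3 - <<'E'
from h import *
s=env.state();q=s['tcp_rot'];print(s['clock'],s['tool_pos'],np.degrees(2*np.arctan2(q[2],q[1])),s['ft_force'],s['wrist_torque'],s['joint_positions'])
d=shot('wrist','w3')
E
```

```text
6.25 [ 504.18043434 -252.14548303   61.8119366 ] -22.660147846860347 [  2.03538816 -20.27086586   0.35279592] [-4.4179995  -0.41975497  0.03171638] [ 0.31071805  0.45596035  0.04589567  1.99810588 -0.027178    0.68302796
 -1.59337202]
```

View pics/w3.png

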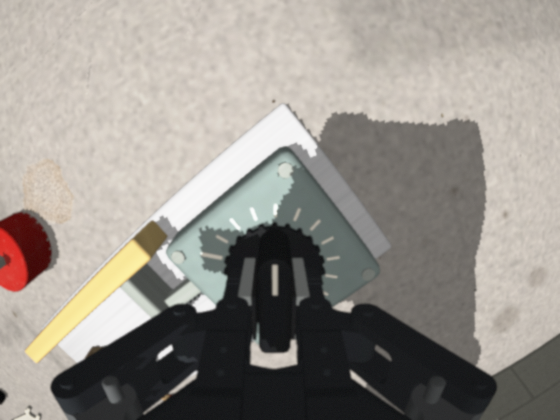

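In the picture, the long tick is at (212,255) and the nose is on the fourth tick after it, at (275,210). The torque about the axis is about zero, so I'll release and lift.

Emit:
{"api": "send_rows", "payload": {"increments": [0,0,0,0,0,0,20,0,0,0,0,0,0,40,0,0,0,0,0,0,50,0,0,0,0,0,0,50,0,0,-0.1,0,0,0,50,0,0,-0.25,0,0,0,50,0,0,-0.4,0,0,0,50,0,0,-0.4,0,0,0,50,0,0,-0.4,0,0,0,50]}}

```text
clock: 7.42
tool_pos: [502.9, -247.8, 179.9]
tcp_rot: [-0.0, 0.981, -0.195, -0.0]
ft_force: [-0.2, -0.1, -0.8]
gripper_width: 49.8
grip_force: 0.0
```

```bash
python3 - <<'E'
from h import *
s=env.state();print(s['clock'],s['tool_pos'],s['ft_force'],s['joint_vel'].round(3))
d=shot('wrist','w4')
E
```

```text
7.425 [ 502.9399608  -247.79178908  179.886648  ] [-0.18258548 -0.09559078 -0.82375689] [ 0.     0.02  -0.001  0.013  0.001  0.    -0.001]
```

View pics/w4.png

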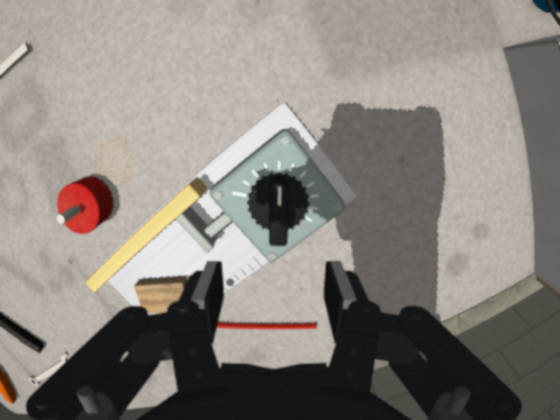

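The arm is clear of the jig. The nose at (279,190) is still on the fourth tick after the long one at (238,194), and the offcut hasn't been touched.

```bash
python3 -c "
from workcell import env
print(env.sign_off())"
```

```text
the job is handed in; nothing more can be done
None
```

I turned the dial back to its zero stop, then clockwise four clicks; the last image shows it resting in the fourth notch with the arm clear, and I handed the job in at about 7.5 s (no verdict came back).

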